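# Wedge the dry cabinet's glass door shut

## Task

The catch of the dry cabinet has broken off and its glass door hangs ajar. Ease the door fully shut and tap or push the yellow rubber wedge under its lower edge, thin end first and flat on the bench, until it is jammed tight and holds the door shut by itself. The glass cracks easily: do not slam the door, never press on it harder than about 30 N, and leave the other things on the bench where they are.

Things in the scene. Friction and masses are not known exactly. Their poses are not given: they have to be found in the camera images.
- door (a joint): hinge of the cabinet's glass door, rad: 0 = fully shut on its rubber gasket (a stop), grows as the door opens out over the bench, up to 1.7. The hinge is a little stiff (0.06 N m): the door stays where it is left, and under 1 N at its free edge moves it. The door weighs 1.1 kg and cracks if anything presses on it with more than 30 N
- door_hinge (a point): point on the upright hinge axis at the level of the door's lower edge, 14 mm above the bench. Its axes turn with the door: -y along the door to its free edge, -x out of the outer face (the side to which it opens), z up. The door is 280 mm wide, 276 mm high and 20 mm thick: outer face at x = -10 mm, inner face at x = +10 mm, top edge 290 mm above the bench
- door_foot (a point): middle of the door's lower outer edge (outer face, 14 mm above the bench, 140 mm from the hinge axis), axes as door_hinge. The door is a frame of 26 mm aluminium bars round a glass pane; a black pull, 100 mm tall and 14 mm proud, sits half-way up the outer face, 13 mm from the free edge
- cabinet: dark dry cabinet that carries the door, fixed to the bench: 260 mm deep (x), 280 mm wide (y), 290 mm high; it stands on 14 mm high feet, 26 mm wide, centred 30 mm in from its edges; a wedge passes between them. Origin at the centre of its underside at bench level, z up, -x out of its front. A steel carrying handle stands 27 mm above its roof
- wedge_mid (a point): yellow hard-rubber wedge, flat side down on the bench: 170 mm long (x), 38 mm wide (y), upright sides; this point is the middle of its length and width, 8 mm above its underside. Its top slopes evenly from 30 mm high at the thick end (85 mm along -x) to 3 mm at the thin end (85 mm along +x); 14 mm high 16 mm ahead of this point. About 110 g; friction about 0.7, so it stays where it jams
- wedge_tip (a point): middle of the wedge's thin end, same axes as wedge_mid
- mallet: bystander: mallet with a wooden handle and white and yellow faces, 260 mm long; origin on the bench under it
- screwdriver: bystander: red-handled screwdriver, 200 mm long; origin under its middle
- oil_bottle: bystander: white squeeze bottle with red cap, 64 mm wide, 160 mm high; origin at the centre of its underside
- tin: bystander: tin with blue label, 84 mm wide, 110 mm high; origin at the centre of its underside
- dish: bystander: steel parts dish, 110 mm wide, 22 mm high; origin at the centre of its underside
- wrench: bystander: steel wrench, 180 mm long; origin under its middle

How it is judged (in metres and radians):
At the end, for the whole second after the job is handed in: The door is within 0.03 rad of fully shut; the wedge lies flat on the bench (within 0.1 rad), at rest, its thin end at least 10 mm past the door's inner face beneath it, and jammed so that it bears on the door with more than 1.5 N (value of joint door below 0.03 rad and contact force between wedge and door above 1.5 N and x of wedge_tip in the frame of door_hinge above 0.02 m and angle between wedge_mid's own z axis and vertical below 0.1 rad and linear speed of wedge below 0.01 m/s); the robot touches nothing.
It fails at once if anything presses on the door with more than 30 N (contact force between door and anything else above 30 N).
It fails at once if the door slams (reaches the last 0.1 rad faster than 1 rad/s) (value of joint door below 0.1 rad and velocity of joint door below -1 rad/s).
It fails at once if a bystander is moved by more than 30 mm (distance of any of mallet, screwdriver, oil_bottle, tin, dish, wrench from where it was at the start of the episode above 0.03 m).
It also fails if it takes over 72 s, if anything falls off the work surface, if the arm or the gripper's body presses on something with over 40 N, if the wrist force passes 120 N, or if a joint passes its speed limit or range.

## Robot

A 6-joint arm with a two-finger parallel gripper is mounted at the origin on the work surface. World frame = base frame: x ahead of the robot, y to its left, z up, the work surface at z = 0. Lengths are in mm, angles in rad, forces in N, time in s.
With the tool pointing down it reaches from about 300 to 950 mm from the base axis. Payload 3.1 kg.
Tool frame: the origin (TCP) lies on the centre line of the jaws, within the pads' length; the fingertips stand 17 mm ahead of it and the grasp point (between the pads) lies 2 mm behind it (robot.nose_length is the distance from the TCP to the fingertips, in mm); z points along the fingers, y is the line along which they close (so a half turn about z gives the same grasp; the last joint's range is limited). The gripper opens to 85 mm and grips with 20 to 120 N. Pads are 22 mm wide; open, the fingers measure 114 mm over their backs; the gripper's body (76 mm by 85 mm) begins 54 mm behind the grasp point. The pads swing forward as they close: fully open they stand 13 mm farther back than shut.
Start: joints at [-1.211, 0.308, 1.634, -0, 1.2, -0.07], TCP at [260.406, -568.173, 248.272] pointing down, gripper open.
Joint ranges: [-3.06, 3.06], [-0.79, 1.96], [0.05, 2.63], [-1.19, 4.34], [0.05, 2.64], [-2.94, 2.94]. Speed limits (rad/s): [2.79, 2.79, 3.14, 3.14, 3.14, 3.14].

## Interface

Orientations are given as a unit quaternion [x, y, z, w].
In Python, from cell import robot, effector, ik, viewer, order, get_clock, get_joint_pos, get_qvel, get_joint_efforts, get_tcp_pos, get_orientation, get_ft_force, get_moment, get_opening, get_gripper_force gives the robot as it stands. The module is installed in compiled form; this text tells all that it offers. Calls block until the motion is done:
- robot.reach(position, orientation): joint-space move of the TCP to a pose.
- robot.line_to(position, rotation=None, rate=150, f_stop=None): straight line of the TCP; rotation=None keeps the orientation; rate is the mean speed in mm/s. With f_stop (N) it stops when the force on the tool has changed by that much, and returns True; else False.
- robot.move_j(angles): joint-space move.
- effector.grip(opening, grasp_force=None): finger opening in mm; grasp_force is the grip in N (None keeps the last); returns when the fingers have stopped.
- robot.hold(seconds).
- ik(position, orientation): joint angles nearest the present ones, or None.
- viewer.capture(name): name is "scene" or "top" or "wrist"; returns a dict with "pixels" (480x640x3 uint8, red, green, blue), "z_map" (480x640 float32, mm along the optical axis (not along the pixel's ray), 0 where there is no reading), "fx", "fy", "cx", "cy" (pixels), "k1" (the pictures are not rectified: a ray, as slopes to the right and down, at radius r is drawn at 1 + k1 r^2 times it, then the intrinsics apply), "R" (3x3) and "t" (3): a world point X has camera coordinates R X + t. Camera axes: x right, y down, z forward; pixel columns grow to the right and rows downward; lengths in mm; the calibration is good to about 2 mm. A picture is of the moment at which its call begins.
A pose or a line that the arm cannot do raises robot.Unreachable and nothing moves.
- order.sign_off(): hands the job in; it is judged then, once.
Readings, each from a call of its own:
- get_clock(): time.
- get_joint_pos(): joint angles.
- get_qvel(): joint speeds.
- get_joint_efforts(): joint torques, N m.
- get_tcp_pos(): TCP position.
- get_orientation(): TCP orientation.
- get_ft_force(): force on the tool from outside, world axes, zero at the start.
- get_moment(): the same for the moment, N m.
- get_opening(): finger opening in mm.
- get_gripper_force(): force on a finger pad.
Only numpy, scipy, OpenCV 4.12 (cv2) and the standard library are available. Lean on these libraries where they do the work, as an engineer would, in place of code of your own. Each camera call takes 0.05 s, during which the arm holds its last target. There are 200 camera calls.

## Working session

There is one attempt and no reset: what is moved stays moved. The work goes in short steps, each a Python script; the robot and the scene stay as the last script left them, time stands still between calls to the robot, and variables do not carry over. Pictures are saved under pics/ and viewed, at most 10 in all, crops included, and the job is handed in when it is done.

```bash
mkdir -p pics; cat > h.py <<'E'
import numpy as np, cv2
from cell import *
def snap(cam,name=None):
    c=viewer.capture(cam)
    if name: cv2.imwrite(f'pics/{name}.png',c['pixels'][:,:,::-1])
    return c
def rays(c,uv):
    K=np.array([[c['fx'],0,c['cx']],[0,c['fy'],c['cy']],[0,0,1]],float)
    d=np.array([(np.asarray(uv,float).reshape(-1,2)-[c['cx'],c['cy']])/[c['fx'],c['fy']]])[0]
    s=d.copy()
    for _ in range(20): s=d/(1+c['k1']*(s**2).sum(1,keepdims=True))
    return np.c_[s,np.ones(len(s))]
def onplane(c,uv,z):
    R=np.array(c['R']);t=np.array(c['t']);r=rays(c,uv)@R;o=-R.T@t
    return o+r*((z-o[2])/r[:,2])[:,None]
def cloud(c):
    v,u=np.mgrid[0:480,0:640];uv=np.c_[u.ravel(),v.ravel()]
    P=rays(c,uv)*c['z_map'].ravel()[:,None]
    W=(P-np.array(c['t']))@np.array(c['R'])
    return W.reshape(480,640,3)
E
python3 - <<'E'
from h import *
a=snap('scene','scene0');b=snap('top','top0')
for c in(a,b):
    R=np.array(c['R']);print(c['fx'],c['k1'],-R.T@np.array(c['t']),R[2])
print(get_clock())
E
```

```text
480.90740367919614 -0.02981623894287761 [ 982.5852957  618.8467579 1246.5463552] [-0.33433479 -0.41526925 -0.84603292]
609.9429774251778 -0.1753156896370648 [ 415.20776323   48.04688269 1551.03809427] [ 0.07542108  0.00138709 -0.99715081]
0.1
```

View pics/scene0.png

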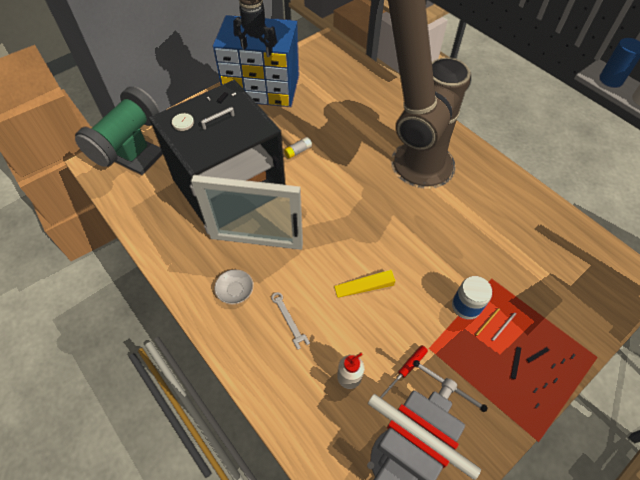

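View pics/top0.png

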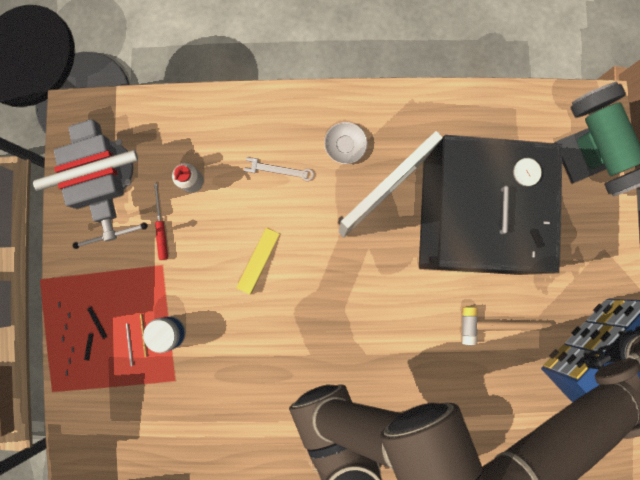

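The scene view shows the door ajar, with its pull at (296,225), and the wedge at (365,284). In the top view the door's top edge runs from the hinge at (438,135) to the free edge at (343,228). The wedge is at (258,260), and the cabinet front is at about column 422, facing left (+y). Next I'll measure these.

```bash
cat > meas.py <<'E'
from h import *
def yellow(c):
    h=cv2.cvtColor(c['pixels'],cv2.COLOR_RGB2HSV)
    m=cv2.inRange(h,(22,170,90),(34,255,255));return m
def blob(m,box):
    k=np.zeros_like(m);x0,y0,x1,y1=box;k[y0:y1,x0:x1]=m[y0:y1,x0:x1]
    cs=cv2.findContours(k,cv2.RETR_EXTERNAL,cv2.CHAIN_APPROX_NONE)[0]
    return max(cs,key=cv2.contourArea)
E
python3 - <<'E'
from meas import *
np.set_printoptions(suppress=True,precision=1)
b=snap('top');a=snap('scene')
for c,box,n in((b,(200,200,330,320),'top'),(a,(310,250,420,310),'scene')):
    q=blob(yellow(c),box);W=cloud(c)
    m=np.zeros((480,640),np.uint8);cv2.drawContours(m,[q],-1,1,-1);m=cv2.erode(m,np.ones((3,3)))
    P=W[(m>0)&(c['z_map']>0)]
    A=np.c_[P[:,:2]-P[:,:2].mean(0),np.ones(len(P))];s=np.linalg.lstsq(A,P[:,2],rcond=None)[0]
    print(n,'area',cv2.contourArea(q),'mean',P.mean(0),'slope',s*100,P[:,2].min(),P[:,2].max())
    r=cv2.minAreaRect(q);print(r,onplane(c,cv2.boxPoints(r),10))
    print('approx',cv2.approxPolyDP(q,3,True)[:,0].tolist())
c=b;W=cloud(c)
# door & cabinet top points
g=c['pixels'].astype(int);v,u=np.mgrid[0:480,0:640]
ok=(W[...,2]>275)&(W[...,2]<305)&(c['z_map']>0)
br=g.min(2)>110
m=(ok&br&(u>325)&(u<446)&(v>120)&(v<245)).astype(np.uint8)
q=max(cv2.findContours(m,0,cv2.CHAIN_APPROX_NONE)[0],key=cv2.contourArea)
r=cv2.minAreaRect(q);print('door',cv2.contourArea(q),r);print(onplane(c,cv2.boxPoints(r),290))
d=(ok&(g.max(2)<90)&(u>400)&(u<575)&(v>120)&(v<290)).astype(np.uint8)
q=max(cv2.findContours(d,0,cv2.CHAIN_APPROX_NONE)[0],key=cv2.contourArea)
r=cv2.minAreaRect(q);print('cab',cv2.contourArea(q),r);print(onplane(c,cv2.boxPoints(r),290), np.median(W[d>0],0))
for n,p in dict(tin=(162,335),oil=(182,176),dish=(347,143),wr1=(250,166),wr2=(308,175),mal=(470,325),sd=(162,245)).items(): print(n,onplane(c,p,20))
E
```

```text
Traceback (most recent call last):
  File "meas.py", line 8, in blob
    return max(cs,key=cv2.contourArea)
ValueError: max() iterable argument is empty
```

```bash
cat > m1.py <<'E'
from meas import *
np.set_printoptions(suppress=True,precision=1)
b=snap('top');a=snap('scene')
for c,p in((b,(258,260)),(a,(365,284))):print(cv2.cvtColor(c['pixels'],cv2.COLOR_RGB2HSV)[p[1]-2:p[1]+3:2,p[0]-2:p[0]+3:2].reshape(-1,3).tolist())
for c,box,n in((b,(200,200,330,320),'top'),(a,(310,250,420,310),'scene')):
    q=blob(yellow(c),box);W=cloud(c)
    m=np.zeros((480,640),np.uint8);cv2.drawContours(m,[q],-1,1,-1);m=cv2.erode(m,np.ones((3,3)))
    P=W[(m>0)&(c['z_map']>0)]
    A=np.c_[P[:,:2]-P[:,:2].mean(0),np.ones(len(P))];s=np.linalg.lstsq(A,P[:,2],rcond=None)[0]
    print(n,'area',cv2.contourArea(q),'mean',P.mean(0),'slope',s*100,P[:,2].min(),P[:,2].max())
    r=cv2.minAreaRect(q);print(r,onplane(c,cv2.boxPoints(r),10))
    print('approx',cv2.approxPolyDP(q,3,True)[:,0].tolist())
c=b;W=cloud(c)
g=c['pixels'].astype(int);v,u=np.mgrid[0:480,0:640]
ok=(W[...,2]>275)&(W[...,2]<305)&(c['z_map']>0)
br=g.min(2)>110
m=(ok&br&(u>325)&(u<446)&(v>120)&(v<245)).astype(np.uint8)
q=max(cv2.findContours(m,0,cv2.CHAIN_APPROX_NONE)[0],key=cv2.contourArea)
r=cv2.minAreaRect(q);print('door',cv2.contourArea(q),r);print(onplane(c,cv2.boxPoints(r),290))
d=(ok&(g.max(2)<90)&(u>400)&(u<575)&(v>120)&(v<290)).astype(np.uint8)
q=max(cv2.findContours(d,0,cv2.CHAIN_APPROX_NONE)[0],key=cv2.contourArea)
r=cv2.minAreaRect(q);print('cab',cv2.contourArea(q),r);print(onplane(c,cv2.boxPoints(r),290), np.median(W[d>0],0))
for n,p in dict(tin=(162,335),oil=(182,176),dish=(347,143),wr1=(250,166),wr2=(308,175),mal=(470,325),sd=(162,245)).items(): print(n,onplane(c,p,20))
E
sed -i 's/(22,170,90),(34/(22,160,90),(36/' meas.py
python3 - <<'E'
from h import *
b=snap('top');a=snap('scene')
for c,p in((b,(258,260)),(a,(365,284))):print(cv2.cvtColor(c['pixels'],cv2.COLOR_RGB2HSV)[p[1]-2:p[1]+3:2,p[0]-2:p[0]+3:2].reshape(-1,3).tolist())
E
python3 m1.py
```

```text
[[26, 147, 231], [26, 144, 232], [26, 146, 232], [26, 144, 233], [26, 146, 232], [26, 143, 233], [26, 147, 231], [26, 144, 232], [26, 143, 233]]
[[25, 243, 217], [25, 243, 217], [25, 243, 217], [25, 243, 217], [25, 243, 217], [25, 243, 217], [25, 243, 217], [25, 243, 217], [25, 243, 218]]
[[26, 145, 232], [26, 145, 232], [26, 144, 232], [26, 146, 232], [26, 145, 232], [26, 143, 233], [26, 145, 232], [26, 146, 231], [26, 144, 232]]
[[25, 243, 217], [25, 243, 217], [25, 243, 217], [25, 243, 217], [25, 243, 217], [25, 243, 218], [25, 243, 217], [25, 243, 217], [25, 243, 218]]Traceback (most recent call last):
  File "m1.py", line 6, in <module>
    q=blob(yellow(c),box);W=cloud(c)
  File "meas.py", line 8, in blob
    return max(cs,key=cv2.contourArea)
ValueError: max() iterable argument is empty
```

```bash
sed -i 's/(22,160,90)/(22,125,120)/' meas.py; sed -i '/^for c,p in((b/d' m1.py; python3 m1.py
```

```text
top area 968.5 mean [472.5 218.6  16.7] slope [ -15.2    6.4 1665.3] -5.737901810180298 37.0837217301465
((257.9000244140625, 260.70001220703125), (15.652474403381348, 67.52925109863281), 26.56505012512207) [[406.1 275.6  10. ]
 [558.1 196.8  10. ]
 [539.5 161.4  10. ]
 [387.9 240.2  10. ]]
approx [[267, 228], [237, 285], [248, 293], [278, 235]]
scene area 797.5 mean [471.5 222.6  16.4] slope [ -15.5    3.  1644.1] -1.0580058654397075 35.495346212357134
((364.5588684082031, 283.7353210449219), (15.764815330505371, 60.876441955566406), 75.96376037597656) [[541.2 160.7  10. ]
 [376.  234.   10. ]
 [402.7 277.1  10. ]
 [564.4 204.4  10. ]]
approx [[395, 280], [392, 271], [387, 270], [334, 287], [339, 297], [392, 285]]
door 1190.0 ((391.06005859375, 179.53807067871094), (9.896549224853516, 132.44827270507812), 46.397178649902344)
[[ 540.3   16.4  290. ]
 [ 731.6 -191.8  290. ]
 [ 715.8 -205.8  290. ]
 [ 525.1    2.5  290. ]]
cab 15246.5 ((500.5442199707031, 203.80419921875), (122.21519470214844, 133.18209838867188), 2.3090627193450928)
[[ 440.  -183.5  290. ]
 [ 721.6 -205.5  290. ]
 [ 710.3 -475.9  290. ]
 [ 423.  -447.2  290. ]] [ 565.6 -316.3  289.7]
tin [[288.1 465.   20. ]]
oil [[693.1 411.4  20. ]]
dish [[768.9 -13.5  20. ]]
wr1 [[714.4 235.3  20. ]]
wr2 [[687.7  87.5  20. ]]
mal [[ 299.1 -314.1   20. ]]
sd [[516.5 463.2  20. ]]
```

```bash
cat >> h.py <<'E'
from scipy.spatial.transform import Rotation as Rot
def down(n):
    "tool down, tool x along +-n (the half turn nearer the present wrist)"
    n=np.array([n[0],n[1],0.]);n/=np.linalg.norm(n);z=np.array([0,0,-1.])
    return [Rot.from_matrix(np.c_[s*n,np.cross(z,s*n),z]).as_quat() for s in(1,-1)]
def best(p,n):
    c=[(abs(j[5]),k) for k,q in enumerate(down(n)) if (j:=ik(p,q)) is not None]
    return down(n)[min(c)[1]]
E
cat > close.py <<'E'
from h import *
np.set_printoptions(suppress=True,precision=2)
H=np.array([723.,-199.]);psi=.07;r=262;Z=262
def pose(th,gap,):
    f=psi+th;e=np.array([-np.cos(f),np.sin(f)]);n=np.array([np.sin(f),np.cos(f)])
    return np.r_[H+r*e+(21+gap)*n,Z],n
p,n=pose(.76,40)
up=get_tcp_pos();up=np.array([up[0],up[1],450.])
robot.line_to(up)
effector.grip(0)
q=best([p[0],p[1],420],n);s=down(n).index(q) if False else int(not np.allclose(down(n)[0],q))
robot.reach([p[0],p[1],420],q)
robot.line_to(p,rate=200)
print(get_tcp_pos(),get_joint_pos(),get_clock())
p,n=pose(.76,-8);hit=robot.line_to(p,rate=30,f_stop=2)
print('touch',hit,get_tcp_pos(),get_ft_force())
for th in(.6,.45,.3,.2,.12):
    p,n=pose(th,-4);hit=robot.line_to(p,down(n)[s],rate=50,f_stop=12)
    print(th,hit,get_tcp_pos(),get_ft_force(),get_clock())
    if hit:break
snap('top','closing');snap('scene','closing_s')
E
python3 close.py
```

```text
[592.23  35.35 263.43] [-0.01  0.23  1.7  -0.    1.21  0.82] 6.15
touch False [555.82   3.17 261.95] [0.3  0.73 0.07]
0.6 False [528.36 -22.91 262.07] [ 0.32 -0.14  0.07] 8.8083
0.45 False [504.21 -53.96 262.05] [-0.5  -0.36 -0.13] 9.7417
0.3 False [484.96 -88.27 262.  ] [-0.35  1.57 -0.08] 10.675
0.2 False [ 475.1  -112.6   262.01] [-0.02 -0.94 -0.15] 11.35
0.12 False [ 469.   -132.65  262.01] [-0.96 -0.14 -0.39] 11.9167
```

View pics/closing.png

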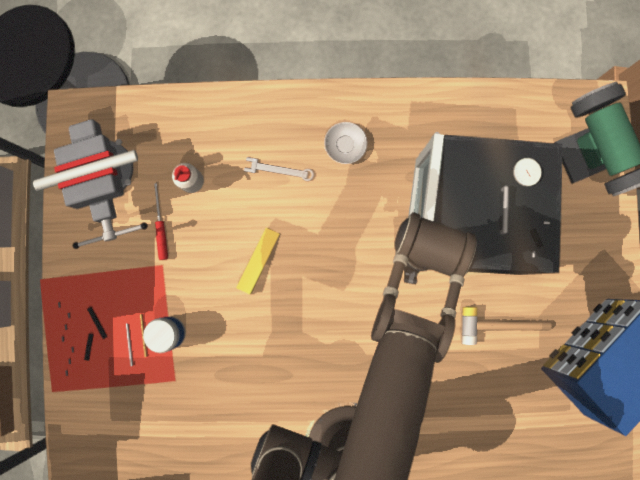

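```bash
cat > close2.py <<'E'
from h import *
np.set_printoptions(suppress=True,precision=2)
exec(open('close.py').read().split("p,n=pose(.76,40)")[0].split('E\n')[-1])
n=np.array([np.sin(psi),np.cos(psi),0])
p=get_tcp_pos();f0=np.array(get_ft_force())
hit=robot.line_to(np.array(p)-60*n,rate=20,f_stop=6)
print(hit,get_tcp_pos(),get_ft_force(),f0,get_clock())
robot.hold(.3);print(get_tcp_pos(),get_ft_force())
E
python3 close2.py
```

```text
True [ 467.41 -155.09  261.96] [0.66 1.74 3.13] [ 0.66 -0.31 -0.45] 13.4333
[ 467.22 -154.95  261.59] [0.29 1.36 1.56]
```

The picture shows the door following the finger and nearly shut (outer edge at about column 415–435). The last push stopped on contact. I'll back off and check the door with the camera.

```bash
cat > m2.py <<'E'
from meas import *
np.set_printoptions(suppress=True,precision=2)
def wrect(c,q,z):
    P=onplane(c,q.reshape(-1,2),z)[:,:2].astype(np.float32);return cv2.minAreaRect(P)
def door(c):
    W=cloud(c);g=c['pixels'].astype(int);v,u=np.mgrid[0:480,0:640]
    ok=(W[...,2]>278)&(W[...,2]<302)&(c['z_map']>0)
    m=(ok&(g.min(2)>110)&(u>325)&(u<446)&(v>120)&(v<290)).astype(np.uint8)
    q=max(cv2.findContours(m,0,cv2.CHAIN_APPROX_NONE)[0],key=cv2.contourArea)
    d=(ok&(g.max(2)<90)&(u>400)&(u<575)&(v>120)&(v<290)).astype(np.uint8)
    k=max(cv2.findContours(d,0,cv2.CHAIN_APPROX_NONE)[0],key=cv2.contourArea)
    return wrect(c,q,290),wrect(c,k,290)
if __name__=='__main__':
    b=snap('top','t2')
    for r in door(b):print(r,cv2.boxPoints(r).tolist())
    for c,box in((b,(200,200,330,320)),(snap('scene','s2'),(310,250,420,310))):
        r=wrect(c,blob(yellow(c),box),12);print('wedge',r,cv2.boxPoints(r).tolist())
E
python3 - <<'E'
from h import *
p=np.array(get_tcp_pos());robot.line_to(p+[5,60,0],rate=80);robot.line_to(p+[-20,180,100],rate=250)
E
python3 m2.py
```

```text
((584.6376953125, -187.1474151611328), (24.047489166259766, 278.7280578613281), 85.88804626464844) [[444.7702331542969, -189.14703369140625], [722.78076171875, -209.13339233398438], [724.505126953125, -185.14779663085938], [446.49462890625, -165.16143798828125]]
((572.6837158203125, -328.75213623046875), (261.16265869140625, 280.069580078125), 85.34638977050781) [[422.51629638671875, -447.541748046875], [701.66259765625, -470.26422119140625], [722.8511352539062, -209.9625244140625], [443.704833984375, -187.24005126953125]]
wedge ((472.8152160644531, 218.33477783203125), (39.8006477355957, 170.80641174316406), 62.5842170715332) [[387.8407897949219, 239.992919921875], [539.4636840820312, 161.3460693359375], [557.7896728515625, 196.6766357421875], [406.166748046875, 275.323486328125]]
wedge ((470.9644775390625, 217.7885284423828), (50.730045318603516, 178.0347137451172), 64.31652069091797) [[379.7486572265625, 233.50958251953125], [540.1939697265625, 156.34945678710938], [562.1802978515625, 202.06747436523438], [401.7349853515625, 279.22760009765625]]
```

View pics/t2.png

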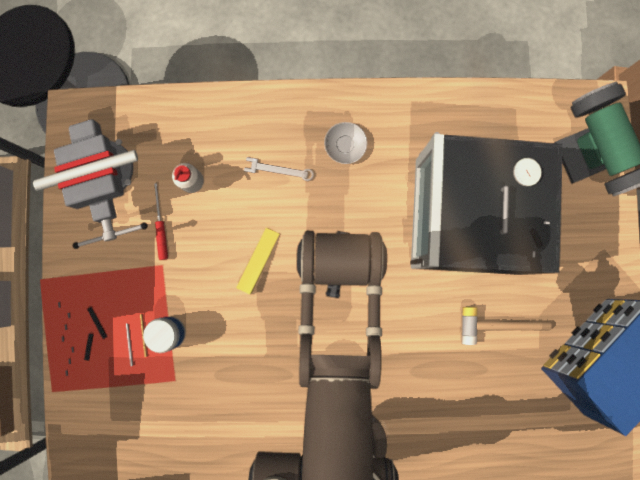

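The top view shows the door shut, its top strip in line with the cabinet front (434,137)–(415,268). It is within about 0.01 rad of the cabinet edge. The wedge is undisturbed at (258,260), and its thin end points to (273,231). Next I'll grip it near the thick end and bring it in front of the door.

```bash
cat > geo.py <<'E'
from h import *
np.set_printoptions(suppress=True,precision=2)
n=np.array([.079,.997]);C=np.array([724.4,-189.6])+170*np.array([-.997,.079])  # point on outer face, shut
E
cat > grab.py <<'E'
from geo import *
M=np.array([472.8,218.3]);d=np.array([.887,-.461]);g=M-60*d;zg=22
eff=lambda v,z:np.r_[v,z]
T=C+(46+60)*n; T0=C+(110+60)*n
c=[]
for k in(0,1):
    j=[ik(eff(g,zg),down(d)[k]),ik(eff(T0,zg),down(-n)[k]),ik(eff(T,zg),down(-n)[k])]
    print(k,j);c.append(9 if any(x is None for x in j) else max(abs(x[5]) for x in j))
k=int(np.argmin(c));open('k','w').write(str(k))
effector.grip(75,80)
robot.reach(eff(g,150),down(d)[k])
robot.line_to(eff(g,zg+20),rate=200);hit=robot.line_to(eff(g,zg),rate=40,f_stop=8)
print(hit,get_tcp_pos())
effector.grip(20,80);print('open',get_opening(),get_gripper_force(),get_ft_force())
z=get_tcp_pos()[2];open('z','w').write(str(z))
robot.line_to(eff(g,z+5),rate=20)
robot.line_to(eff(T0,z+5),down(-n)[k],rate=120)
robot.line_to(eff(T0,z),rate=15,f_stop=8)
print(get_tcp_pos(),get_ft_force(),get_opening(),get_clock());snap('top','t3');snap('scene','s3')
E
python3 grab.py
```

```text
0 [array([ 0.44,  0.4 ,  2.07, -0.  ,  0.67,  2.49]), None, None]
1 [array([ 0.44,  0.4 ,  2.07, -0.  ,  0.67, -0.65]), array([-0.09,  0.51,  1.88, -0.  ,  0.74, -0.01]), array([-0.2 ,  0.51,  1.88, -0.  ,  0.74, -0.12])]
False [419.42 245.93  21.77]
open 36.30952519942987 81.65498591959476 [-0.38 -0.38  4.13]
[568.33  -6.53  22.58] [0.84 0.5  0.47] 36.40742220681714 22.6583
```

```bash
python3 -c "
import cv2
a=cv2.imread('pics/s3.png')[150:330,170:430];cv2.imwrite('pics/s3c.png',cv2.resize(a,None,fx=3,fy=3))"
```

```text
(no output)
```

View pics/s3c.png

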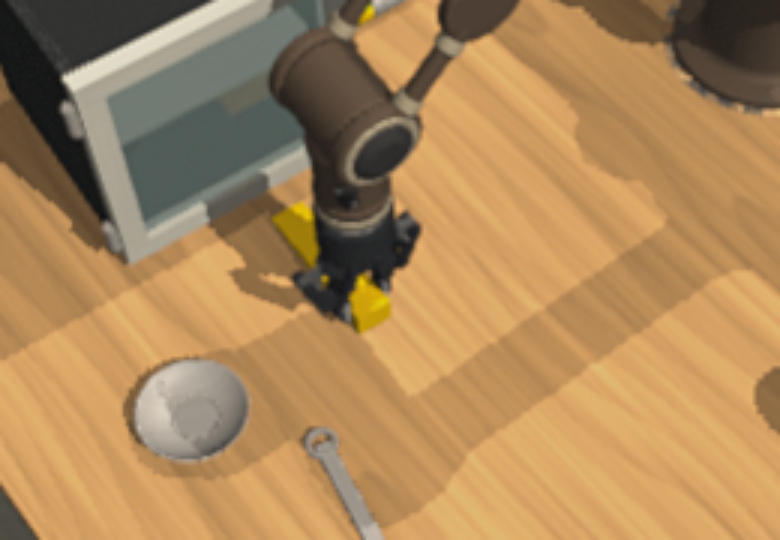

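The wedge is held flat near its thick end. Its thin end points at the door and is just short of the lower edge (crop pixel (295,215)). I'll slide it partly under, release it, then push from behind.

```bash
cat > push.py <<'E'
from geo import *
k=int(open('k').read());z=get_tcp_pos()[2];q=down(-n)[k]
T=C+(46+60)*n
print(robot.line_to(np.r_[T,z],rate=50,f_stop=5),get_tcp_pos(),get_ft_force())
effector.grip(75);robot.hold(.1);print(get_ft_force())
p=np.array(get_tcp_pos())
robot.line_to(p+[0,0,60],rate=150)
B=C+(46+85+40)*n
robot.line_to(np.r_[B,p[2]+60],rate=200)
effector.grip(0)
robot.line_to(np.r_[B,28],rate=100);robot.hold(.2)
f0=np.array(get_ft_force())
hit=robot.line_to(np.r_[C+90*n,28],rate=12,f_stop=9)
print(hit,get_tcp_pos(),np.array(get_ft_force())-f0,'dist',(np.array(get_tcp_pos())[:2]-C)@n,get_clock())
robot.hold(.3);print(get_tcp_pos(),np.array(get_ft_force())-f0)
E
python3 push.py
```

```text
False [563.24 -70.63  22.57] [-0.47 -1.54 -1.13]
[-0.31 -0.44  0.28]
True [563.46 -65.85  27.78] [1.31 0.63 0.23] dist 110.6665989349691 31.875
[562.42 -65.69  26.99] [ 0.49 -0.31  0.68]
```

```bash
cat > push2.py <<'E'
from geo import *
import sys
z=28
for fs in map(float,sys.argv[1:]):
    p=np.array(get_tcp_pos());robot.line_to(np.r_[p[:2]+6*n,z],rate=40);robot.hold(.3);f0=np.array(get_ft_force())
    p=np.array(get_tcp_pos());a=(p[:2]-C)@n
    hit=robot.line_to(np.r_[p[:2]-25*n,z],rate=15,f_stop=fs)
    for i in range(3):
        print(fs,hit,'dist',(np.array(get_tcp_pos())[:2]-C)@n,get_tcp_pos(),np.array(get_ft_force())-f0,get_clock());robot.hold(.1)
E
python3 push2.py 8 12
```

```text
8.0 True dist 110.62399097357235 [562.32 -65.8   27.8 ] [0.26 1.8  1.1 ] 33.5333
8.0 True dist 110.64890580082574 [562.12 -65.76  27.57] [1.27 1.98 0.57] 33.6333
8.0 True dist 110.66589551355342 [561.83 -65.72  27.34] [0.94 2.54 0.6 ] 33.7333
12.0 True dist 110.43636431924317 [561.45 -65.92  27.85] [0.02 1.86 1.48] 35.2333
12.0 True dist 110.44733961007547 [561.3  -65.9   27.65] [0.72 0.5  1.5 ] 35.3333
12.0 True dist 110.45792195985828 [561.08 -65.87  27.45] [0.88 1.57 0.42] 35.4333
```

```bash
python3 push2.py 16 | head -1; python3 - <<'E'
from geo import *
from m2 import door
from meas import *
p=np.array(get_tcp_pos());robot.line_to(np.r_[p[:2]+40*n,28],rate=100);p=np.array(get_tcp_pos());robot.line_to(p+[-60,60,150],rate=250)
robot.line_to(p+[-60,260,200],rate=250);robot.hold(.5)
b=snap('top','t4');s=snap('scene','s4')
for r in door(b):print(r)
q=blob(yellow(b),(360,170,440,300));P=onplane(b,q.reshape(-1,2),20)[:,:2].astype(np.float32);r=cv2.minAreaRect(P);bp=cv2.boxPoints(r);print('wedge',r,((bp-C)@n))
a=cv2.imread('pics/s4.png')[150:330,170:430];cv2.imwrite('pics/s4c.png',cv2.resize(a,None,fx=3,fy=3))
print(get_clock())
E
```

```text
16.0 True dist 110.17197000153658 [560.72 -66.13  27.89] [0.21 2.73 1.61] 36.9833
((583.6600341796875, -186.9801788330078), (24.259334564208984, 280.70770263671875), 85.84629821777344)
((572.75341796875, -328.82916259765625), (260.85687255859375, 280.0873718261719), 85.30392456054688)Traceback (most recent call last):
  File "<stdin>", line 8, in <module>
  File "meas.py", line 8, in blob
    return max(cs,key=cv2.contourArea)
ValueError: max() iterable argument is empty
```

```bash
python3 -c "
import cv2,numpy as np
a=cv2.imread('pics/s4.png')[150:330,190:390];b=cv2.imread('pics/t4.png')[110:290,310:470]
r=lambda i:cv2.resize(i,(400,int(i.shape[0]*400/i.shape[1])))
a,b=r(a),r(b);h=max(len(a),len(b));o=np.zeros((h,800,3),np.uint8);o[:len(a),:400]=a;o[:len(b),400:]=b;cv2.imwrite('pics/s4c.png',o)"
```

```text
(no output)
```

View pics/s4c.png

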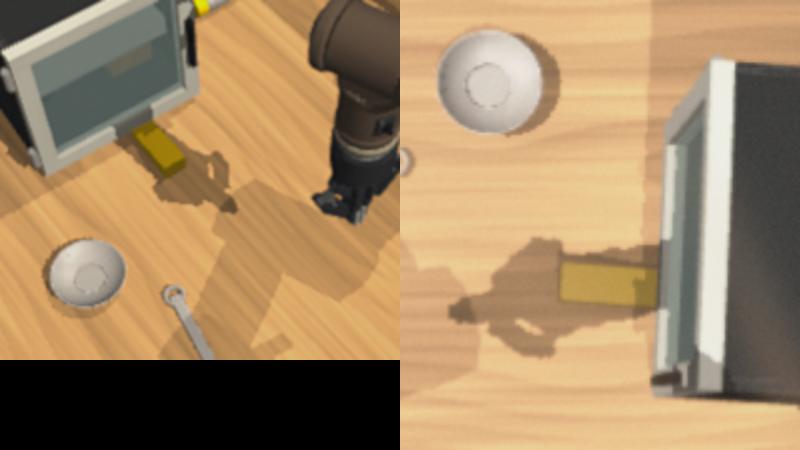

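The door is shut and the wedge sits square under its middle, with the thick end standing out. The bystanders haven't moved. I'll do one more check push to see whether the wedge kept its advance and is really tight.

```bash
python3 - <<'E'
from geo import *
q=down(-n)[int(open('k').read())];B=C+123*n
robot.line_to(np.r_[C+150*n,80],q,rate=250);robot.line_to(np.r_[C+150*n,28],rate=150);robot.line_to(np.r_[B,28],rate=80)
E
python3 push2.py 5 8 18 8 | awk 'NR%3==1'
```

```text
5.0 True dist 110.227457925209 [563.65 -66.3   27.72] [0.4  1.89 0.35] 44.3583
8.0 True dist 110.20004143206323 [562.74 -66.26  27.78] [ 1.19  0.29 -0.14] 46.0083
18.0 True dist 110.11017825994061 [562.06 -66.3   27.92] [1.57 1.54 0.93] 47.7667
8.0 True dist 110.14525843959433 [561.62 -66.23  27.82] [0.08 1.24 1.65] 49.425
```

```bash
python3 - <<'E'
from geo import *
p=np.array(get_tcp_pos());robot.line_to(np.r_[p[:2]+40*n,28],rate=100);p=np.array(get_tcp_pos());robot.line_to(p+[-40,60,150],rate=250);robot.hold(.3)
print(get_clock(),order.sign_off())
E
```

```text
the job is handed in; nothing more can be done
51.3917 None
```

The job is handed in at 51.4 s of the 72 s allowed: the door is shut (within about 0.01 rad by camera) with the wedge jammed flat under it; repeat pushes up to 18 N barely moved it (about 0.1 mm), but its bearing force on the door was not measured directly, and no verdict came back.

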